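# Rack a loaded casting tray for curing

## Robot

A 6-joint arm with a two-finger parallel gripper is mounted at the origin on the work surface. World frame = base frame: x ahead of the robot, y to its left, z up, the work surface at z = 0. Lengths are in m, angles in rad, forces in N, time in s.
With the tool pointing down it reaches from about 0.35 to 0.85 m from the base axis. Payload 8.1 kg.
Tool frame: the origin (TCP) lies midway between the tips of the shut fingers; the grasp point (between the pads) lies 19 mm behind it (robot.grip_point_offset is the distance from the TCP to the grasp point, in m); z points along the fingers, y is the line along which they close (so a half turn about z gives the same grasp; the last joint's range is limited). The gripper opens to 93 mm and grips with 3 to 60 N. Pads are 15 mm wide; open, the fingers measure 128 mm over their backs; the gripper's body (75 mm by 188 mm) begins 65 mm behind the grasp point.
Start: joints at [1.23, 0.13, 1.488, -0, 1.523, -0.085], TCP at [0.152, 0.58, 0.219] pointing down, gripper open.
Joint ranges: [-2.96, 2.96], [-0.89, 2.26], [0.02, 2.5], [-1.34, 4.48], [0, 2.73], [-2.66, 2.66]. Speed limits (rad/s): [2.39, 2.39, 2.79, 3.14, 3.14, 3.14].

## Interface

Orientations are given as a rotation vector (axis times angle).
In Python, from plant import robot, read_camera, job gives the robot as it stands.
- The arm moves only by the shell command python3 -m inch 'ROWS' [FORCE]. ROWS is JSON, one flat list of numbers, 5 for each row, row after row: the shift along the world's x, y, z in mm, then the turn about the world's z in degrees, then the opening in per cent of the stroke, from 0 (shut) to 100 (fully open). In form: [dx, dy, dz, yaw, hand, dx, dy, dz, yaw, hand, ...]. A call has 1 to 10 rows; each row is the pose to reach, as a shift and turn from the pose commanded when the call began; what a row does not reach only later rows make up. A row lasts 1/12 s, in which the tool goes at most 41.7 mm and 7.16 degrees, less where a joint would pass 70% of its speed; a pose out of reach is approached as far as the arm can. A call with a gripper value outside its range is refused whole. The fingers move at their own pace and stop on an object; FORCE is the grip in N (left out, the last holds). Time passes only in rows, so rows that repeat a pose let the fingers close. It gives the time, the measured TCP pose, the force, the opening and the grip force at its end, in the units of the state.
- robot.read_state(): the state, without advancing time (a new reading comes with each control period).
- read_camera(name): name is "scene" or "side" or "wrist"; returns a dict with "image" (400x640x3 uint8, blue, green, red), "K" (3x3 intrinsics, pixels), "extrinsics" (4x4, takes a point from world to camera coordinates); the wrist camera has in their place "mount" (4x4, takes a point from camera to tool coordinates, whose origin is the TCP and whose axes are the flange's). Camera axes: x right, y down, z forward; pixel columns grow to the right and rows downward; lengths in m; the calibration is good to about 2 mm. A picture is of the moment at which its call begins: read the wrist's pose just before it. There is no depth.
- job.close_job(): hands the job in; it is judged then, once.
The state is a dict: "t": time; "q": joint angles; "dq": joint speeds; "joint_torque": joint torques, N m; "tool_pos": TCP position; "orientation": TCP orientation; "force": force on the tool from outside, world axes, zero at the start; "wrist_torque": the same for the moment, N m; "opening": finger opening in m; "gripper_force": force on a finger pad.
Only numpy, scipy, OpenCV 4.12 (cv2) and the standard library are available. Lean on these libraries where they do the work, as an engineer would, in place of code of your own. Each camera call takes 0.05 s, during which the arm holds its last target. There are 200 camera calls.

## Task

Swing the black-knobbed retaining bar of the curing rack out of the way, then pick up the tray that carries the three small moulds by its handle, keep it level, and slide it into the empty top runners of the rack until it is fully home against the back stop. Then let go and swing the retaining bar back across the tray fronts until it is fully closed. The moulds must stay standing on the tray, and everything else on the bench, the empty tray included, stays where it is.

Things in the scene. Friction and masses are not known exactly. Their poses are not given: they have to be found in the camera images.
- tray_handle (a point): Centre of the loaded tray's handle grip: a flat steel bar 10 mm thick (tray x), 100 mm long (y), 22 mm tall, 45 mm in front of the tray's front wall; 40 mm free between bar and wall except for two legs 8 mm wide, 40 mm left and right of the middle. 26 mm above the bench at the start. Axes are the tray's: x from handle to the tray's rear, z up.
- tray_mid (a point): Middle of the loaded tray, 20 mm above its underside, 130 mm behind (+x) the handle grip's centre and 6 mm lower. Open aluminium pan 170 mm deep (x), 168 mm wide (y), 24 mm high, 3 mm floor and walls. A flange 4 mm thick along each side at the rim makes it 204 mm wide; the flanges' undersides are level with this point and run in the rack.
- tray: The loaded tray itself, lying flat on the bench at the start; origin under its middle, 20 mm below tray_mid, same axes. The handle is at its -x end. About 0.25 kg, 0.45 kg with the moulds; hold the handle firmly, as the weight hangs 130 mm behind it.
- slot_home (a point): Where tray_mid lies when the tray is fully home in the empty top runners, its rear wall against the back stop; fixed to the rack. x points into the rack, y to the left as seen from its front, z up. 195 mm above the bench. The runners are C-channels, 16 mm high inside, 211 mm between webs; their flared mouths (about 8 mm wider each way) begin 88 mm in front (-x).
- rack: Black steel curing rack fixed to the bench, front open to the robot, 256 mm wide, 190 mm deep, posts 240 mm high, 120 mm either side of its middle; open above the top runners. Two full trays of the same kind fill the two lower runner pairs, 65 and 130 mm down, handles standing out alike. Origin on the bench under its middle, 3 mm behind (+x) slot_home; same axes.
- retainer (a joint): Angle of the retaining bar about the upright rod at the rack's front right post (rad). 0: closed on its stop, an upright strip 6 mm in front of the tray fronts blocking all three runners. Grows as it swings out towards the robot and round to the right (anticlockwise from above), stop at 2.6. From 1.5 it is clear of the tray. The strip reaches 55 mm from the rod. Starts at 0 to 0.25.
- retainer_knob (a point): Middle of the black knob on the retaining bar's lever: upright round peg 16 mm in diameter, 260 to 305 mm above the bench (this point 282 mm), 75 mm from the rod's axis. At angle q it lies from the axis in direction (-sin q, cos q) in the rack's x, y. Light friction, under 1.5 N at the knob; it stays where left. A flat lever lies just under the knob.
- retainer_hinge (a point): Point on the rod's axis at the height of retainer_knob; fixed to the rack, with its axes.
- mould0_mid (a point): One of the three small white round moulds on the loaded tray, 56 mm in diameter and 30 mm high with a black tube rising from its middle, 50 mm high over all, 0.06 kg; the point is its centre, 25 mm above its underside; it stands loose on the tray floor.
- mould1_mid (a point): One of the three small white round moulds on the loaded tray, 56 mm in diameter and 30 mm high with a black tube rising from its middle, 50 mm high over all, 0.06 kg; the point is its centre, 25 mm above its underside; it stands loose on the tray floor.
- mould2_mid (a point): One of the three small white round moulds on the loaded tray, 56 mm in diameter and 30 mm high with a black tube rising from its middle, 50 mm high over all, 0.06 kg; the point is its centre, 25 mm above its underside; it stands loose on the tray floor.
- empty_tray_mid (a point): Middle of the empty tray, 20 mm above its underside: a tray of the same shape and size as the loaded one, with nothing in it, on the bench; leave it there.
- ring_mould: Wide white round mould, 124 mm in diameter, 55 mm high, with a black tube rising to 100 mm; origin under its centre. Bystander.
- tall_mould: Tall white round mould, 110 mm in diameter, 165 mm high; origin under its centre. Bystander.
- tape_roll: Roll of black tape lying flat, 100 mm in diameter, 48 mm high; origin under its centre. Bystander.
- release_bottle: White bottle, 72 mm in diameter, 190 mm high; origin under its centre. Bystander.
- mallet: Mallet, 260 mm long, lying on the bench; origin under its middle, handle towards its -x. Bystander.
- brush: Flat brush, 200 mm long, lying on the bench in front of the rack; origin under its middle. Bystander.
There are look-alikes about, which are no part of the job. Leave any purple look-alike of the part that bears mould2_mid alone. What is shaped like the part that bears mould0_mid but purple or yellow is not meant.

How it is judged:
On the way, in this order (a step that is already met when the one before it is completed fails the run):
1. the retaining bar is swung open (value of joint retainer above 1 rad), for 0.1 s.
2. the loaded tray is fully home in the top runners, moulds standing on it (x of tray_mid in the frame of slot_home between -0.005 and 0.006 m and y of tray_mid in the frame of slot_home between -0.007 and 0.007 m and z of tray_mid in the frame of slot_home between -0.004 and 0.006 m and angle between the x axis of tray_mid and the x axis of slot_home, either way round below 0.06 rad and angle between tray_mid's own z axis and vertical below 0.06 rad and angle between each of mould0_mid, mould1_mid, mould2_mid's own z axis and vertical below 0.15 rad and z of mould0_mid in the frame of tray_mid between 0 and 0.016 m and horizontal distance between each of mould0_mid, mould1_mid, mould2_mid and tray_mid below 0.09 m and z of mould1_mid in the frame of tray_mid between 0 and 0.016 m and z of mould2_mid in the frame of tray_mid between 0 and 0.016 m), for 0.2 s.
At the end, for the whole second after the job is handed in: The loaded tray lies at rest in the top runners within 5 mm of fully home and square with the rack (about 3 degrees), the three moulds stand upright on it, the retaining bar is closed to within 0.15 rad, and everything else is where it was (all of step 2 and value of joint retainer below 0.15 rad and linear speed of tray below 0.01 m/s); the robot touches nothing.
It fails at once if the loaded tray is tipped by more than about 17 degrees (angle between tray_mid's own z axis and vertical above 0.3 rad).
It fails at once if a mould falls over or leaves the tray (angle between any of mould0_mid, mould1_mid, mould2_mid's own z axis and vertical above 0.5 rad or distance between any of mould0_mid, mould1_mid, mould2_mid and tray_mid above 0.115 m).
It fails at once if the empty tray or another bystander is shifted by more than 25 mm (distance of any of empty_tray_mid, ring_mould, tall_mould, tape_roll, release_bottle, mallet, brush from where it was at the start of the episode above 0.025 m).
It also fails if it takes over 70 s, if anything falls off the work surface, if the arm or the gripper's body presses on something with over 40 N, if the wrist force passes 120 N, or if a joint passes its speed limit or range.

## Working session

There is one attempt and no reset: what is moved stays moved. The work goes in short steps, Python scripts to look and compute and a shell command to move; the robot and the scene stay as the last step left them, time stands still between calls to the robot, and variables do not carry over. Pictures are saved under pics/ and viewed, at most 10 in all, crops included, and the job is handed in when it is done.

```bash
mkdir -p pics; ls
cat > h.py <<'E'
import numpy as np,cv2
from plant import robot,read_camera,job
from scipy.spatial.transform import Rotation as R
def grab(n):
    s=robot.read_state(); c=read_camera(n); K=np.array(c["K"]); 
    if n=="wrist":
        T=np.eye(4);T[:3,:3]=R.from_rotvec(s["orientation"]).as_matrix();T[:3,3]=s["tool_pos"]
        W=T@np.array(c["mount"])
    else: W=np.linalg.inv(np.array(c["extrinsics"]))
    return c["image"],K,W
def ray(K,W,p):
    d=W[:3,:3]@np.linalg.solve(K,[p[0],p[1],1.]);return W[:3,3],d/np.linalg.norm(d)
def onz(K,W,p,z):
    o,d=ray(K,W,p);return o+d*(z-o[2])/d[2]
def meet(r1,r2):
    (o1,d1),(o2,d2)=r1,r2
    a=np.linalg.lstsq(np.c_[d1,-d2],o2-o1,rcond=None)[0]
    p,q=o1+a[0]*d1,o2+a[1]*d2;return (p+q)/2,np.linalg.norm(p-q)
def proj(K,W,P):
    c=np.linalg.inv(W)@np.r_[P,1];u=K@c[:3];return u[:2]/u[2]
E
python3 - <<'E'
from h import *
for n in("scene","side","wrist"):
    i,K,W=grab(n);cv2.imwrite(f"pics/{n}0.png",i);np.savez(f"{n}0.npz",i=i,K=K,W=W);print(n,W.round(3).tolist(),K[0,0])
s=robot.read_state();print(s["tool_pos"],s["orientation"],s["opening"])
E
```

```text
pics
scene [[-0.059, 0.525, -0.849, 1.838], [0.998, 0.013, -0.062, 0.077], [-0.022, -0.851, -0.524, 1.025], [0.0, 0.0, 0.0, 1.0]] 510.99603518568233
side [[0.964, -0.203, 0.169, 0.315], [-0.263, -0.692, 0.672, -0.803], [-0.019, -0.693, -0.721, 1.052], [0.0, 0.0, 0.0, 1.0]] 419.56330867357747
wrist [[0.253, 0.923, 0.291, 0.069], [0.967, -0.241, -0.077, 0.601], [-0.001, 0.302, -0.953, 0.383], [0.0, 0.0, 0.0, 1.0]] 318.0316772778827
[0.15162466 0.58007267 0.2178258 ] [-4.00660029e-01 -3.11559154e+00  2.22141372e-03] 0.0931580181411414
```

View pics/scene0.png

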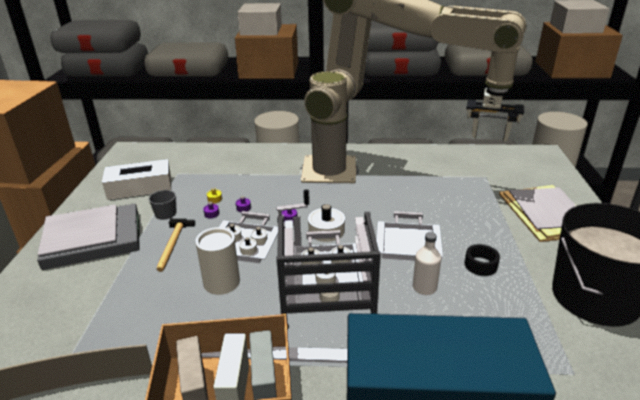

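View pics/side0.png

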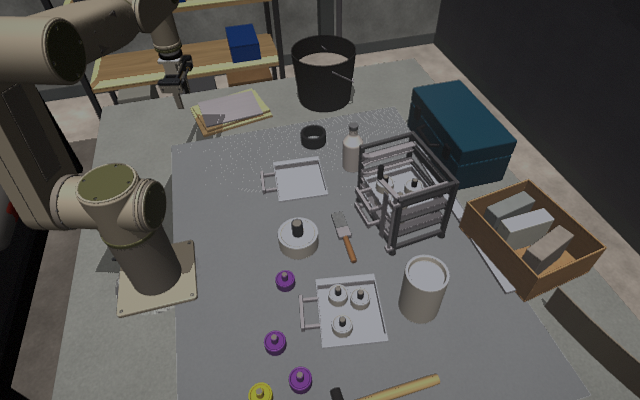

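The scene view shows the loaded tray at about (253,240), the rack at (328,265) and the knob at (307,196). The empty tray is at (408,238). In the side view the loaded tray is at (350,310), with its handle at (308,311), and the empty tray is at (298,180).

Look-alikes in the side view:
- Purple moulds at (285,280), (275,342) and (300,380), and a yellow one at (260,393): not meant.
- Empty tray at (298,180): stays where it is.
- Trays already in the rack: stay there.

I choose the tray with three white moulds and will check it in one close crop.

Run:
```python
import numpy as np,cv2
s=np.load("scene0.npz")["i"];d=np.load("side0.npz")["i"]
r=lambda a,k:cv2.resize(a,None,fx=k,fy=k,interpolation=cv2.INTER_CUBIC)
C=np.zeros((600,800,3),np.uint8)
a=r(d[120:260,335:475],2.857)[:400,:400];C[:a.shape[0],:a.shape[1]]=a
b=r(s[175:315,270:390],3.3)[:400,:400];C[:b.shape[0],400:400+b.shape[1]]=b
a=r(d[265:355,290:400],2.2)[:200];C[400:400+a.shape[0],:a.shape[1]]=a
b=r(s[205:265,205:290],3.3)[:200];C[400:400+b.shape[0],400:400+b.shape[1]]=b
cv2.imwrite("pics/crop1.png",C)
```

```text
(no output)
```

View pics/crop1.png

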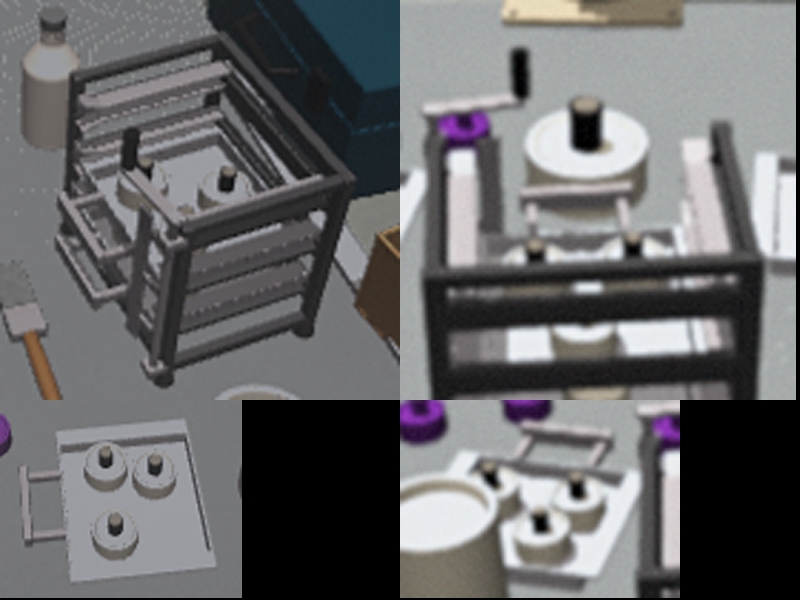

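Two views now triangulate the knob, rack and tray.

Run:
```python
from h import *
np.set_printoptions(precision=4,suppress=True)
A=np.load("scene0.npz");B=np.load("side0.npz")
a=(A["K"],A["W"]);b=(B["K"],B["W"])
def m(n,p,q):print(n,*meet(ray(*a,p),ray(*b,q)))
m("knobmid",(306.2,197.4),(380.7,172.5))
m("hinge~.258",(279,207.4),(395.2,204))
m("handle top mid",(255.3,214),(301.3,312.7))
m("rearR",(279.7,256.2),(455.8,183));m("rearL",(378.5,254.4),(412.7,133.3));m("frontL",(367.6,212.9),(360.2,145.2))
P=[onz(*b,p,.024) for p in((315.9,279.5),(374.5,274.1),(387.3,340),(321.8,346.8))];print("tray corners",np.array(P),"mid",np.mean(P,0))
for p in((300,295.5),(302.7,330)):print("handle end side",onz(*b,p,.037))
for p in((242.9,212.6),(267.7,215.6)):print("handle end scene",onz(*a,p,.037))
for p in((395,203),(455.8,183),(412.7,133.3),(360.2,145.2)):print("post side z.24",onz(*b,p,.24))
```

```text
knobmid [ 0.6614 -0.036   0.2814] 0.0040961667787065975
hinge~.258 [ 0.669  -0.1178  0.2471] 0.018444528070627346
handle top mid [ 0.3779 -0.2438  0.031 ] 0.005767698480804857
rearR [ 0.8641 -0.0888  0.2371] 0.007391187653574826
rearL [0.8432 0.1543 0.233 ] 0.004513654945118622
frontL [0.6644 0.1348 0.2382] 0.0023686998948605036
tray corners [[ 0.4432 -0.1528  0.024 ]
 [ 0.61   -0.1817  0.024 ]
 [ 0.5738 -0.3774  0.024 ]
 [ 0.4083 -0.3493  0.024 ]] mid [ 0.5088 -0.2653  0.024 ]
handle end side [ 0.387  -0.1986  0.037 ]
handle end side [ 0.3713 -0.2985  0.037 ]
handle end scene [ 0.3762 -0.2848  0.037 ]
handle end scene [ 0.3923 -0.1954  0.037 ]
post side z.24 [ 0.675 -0.119  0.24 ]
post side z.24 [ 0.8628 -0.0956  0.24  ]
post side z.24 [0.8388 0.143  0.24  ]
post side z.24 [0.6635 0.1344 0.24  ]
```

Cross-checks hold:
- The knob measures 0.281 high against 0.282 in the text.
- Post tops come out at about 0.237 and the handle at the right height.
- The tray yaw is about -9.6° and the rack yaw about +5°.

I'll move over the rack and look closer with the wrist camera.

```bash
python3 -m inch '[0,0,80,-7,100, 40,-30,110,-14,100, 450,-580,230,-70,0, 450,-580,230,-70,0, 450,-580,230,-70,0, 450,-580,230,-70,0, 450,-580,230,-70,0, 450,-580,230,-70,0, 450,-580,230,-70,0, 450,-580,230,-70,0]' 
python3 -m inch '[450,-580,230,-70,0]' >/dev/null; python3 -c "
from h import *
print(robot.read_state()['tool_pos'],robot.read_state()['orientation'],robot.read_state()['q'])"
```

```text
t: 0.98
tool_pos: [0.3694, 0.3048, 0.3652]
orientation: [-2.123, -2.316, -0.0]
force: [0.4, -0.2, 0.5]
opening: 0.0446
gripper_force: 0.0
[0.3935771  0.27312569 0.37697602] [-2.26145502e+00 -2.18030392e+00  1.76919475e-03] [ 4.99608433e-01 -2.04611122e-01  1.52957025e+00 -3.83861837e-05
  1.81779127e+00  5.36135081e-01]
```

```bash
python3 -m inch '[210,-270,70,7,0, 210,-270,70,7,0, 210,-270,70,7,0, 210,-270,70,7,0, 210,-270,70,7,0, 210,-270,70,7,0, 210,-270,70,7,0, 210,-270,70,7,0, 210,-270,70,7,0, 210,-270,70,7,0]'
python3 - <<'E'
from h import *
i,K,W=grab("wrist");cv2.imwrite("pics/w1.png",i);np.savez("w1.npz",i=i,K=K,W=W);s=robot.read_state();print(s["tool_pos"],s["q"])
E
```

```text
t: 1.9
tool_pos: [0.605, 0.001, 0.4462]
orientation: [-2.124, -2.314, 0.003]
force: [0.7, 0.6, -0.1]
opening: 0.0005
gripper_force: 0.0
[0.60401955 0.00304962 0.44616216] [-7.97257445e-02  1.74555567e-01  1.02746513e+00 -1.56778080e-04
  1.94127673e+00 -1.66922570e-01]
```

View pics/w1.png

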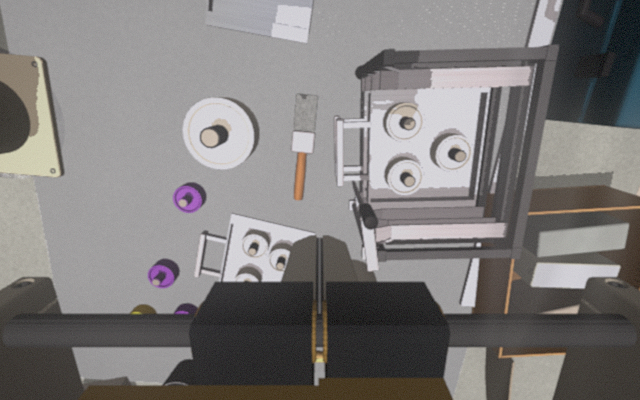

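The wrist view shows the rack at (450,150), the knob near (365,212) and the lever running from there to the hinge near (374,262). The loaded tray is partly behind the fingers at (255,250). I'll enlarge the knob and rack corner.

Run:
```python
from h import *
A=np.load("w1.npz");i=A["i"][30:280,325:575]
cv2.imwrite("pics/w1c.png",cv2.resize(i,(600,600),interpolation=cv2.INTER_CUBIC))
k=(A["K"],A["W"]);print(A["W"].round(3))
for P in((.6614,-.036,.305),(.6614,-.036,.26),(.67,-.119,.25),(.8641,-.0888,.24),(.843,.154,.24),(.664,.135,.24)):print(P,proj(*k,P).round(1))
```

```text
[[ 0.996  0.082  0.024  0.597]
 [ 0.086 -0.95  -0.301  0.085]
 [-0.001  0.302 -0.953  0.611]
 [ 0.     0.     0.     1.   ]]
(0.6614, -0.036, 0.305) [370.9 223.5]
(0.6614, -0.036, 0.26) [365.  208.8]
(0.67, -0.119, 0.25) [362.2 267.4]
(0.8641, -0.0888, 0.24) [512.7 254.4]
(0.843, 0.154, 0.24) [554.5  49.1]
(0.664, 0.135, 0.24) [385.5  52.8]
```

View pics/w1c.png

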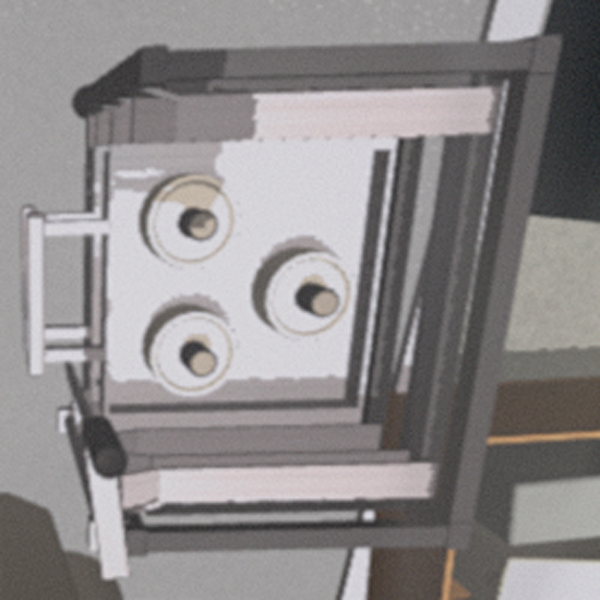

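Run:
```python
from h import *
np.set_printoptions(precision=4,suppress=True)
A=np.load("w1.npz");k=(A["K"],A["W"])
f=lambda p,z:onz(*k,(p[0]/2.4+325,p[1]/2.4+30),z)
print("knob",f((111,460),.305),"leverend",f((115,577),.258),f((100,577),.258))
P=[f(p,.24) for p in((150,60),(550,55),(470,535),(137,540))];print(np.array(P),np.mean(P,0))
for n,a,b in(("Lout",(260,95),(492,85)),("Lin",(260,138),(492,131)),("Rin",(160,470),(432,463)),("Rout",(160,503),(432,492))):
    a,b=f(a,.214),f(b,.214);d=b-a;print(n,a,b,np.degrees(np.arctan2(d[1],d[0])))
# lower-left stowed tray handle: rack-axis check (grip top, z=.136+.011)
a,b=f((30,212),.147),f((36,370),.147);print("stowed handle",a,b,(a+b)/2)
```

```text
knob [ 0.6615 -0.034   0.305 ] leverend [ 0.6823 -0.1175  0.258 ] [ 0.6745 -0.1182  0.258 ]
[[ 0.6665  0.1331  0.24  ]
 [ 0.8438  0.1503  0.24  ]
 [ 0.874  -0.0858  0.24  ]
 [ 0.6954 -0.1043  0.24  ]] [0.7699 0.0233 0.24  ]
Lout [0.7267 0.1255 0.214 ] [0.8373 0.1395 0.214 ] 7.215047730097249
Lin [0.7305 0.1061 0.214 ] [0.8433 0.119  0.214 ] 6.550814966732902
Rin [ 0.7088 -0.073   0.214 ] [ 0.8598 -0.0557  0.214 ] 6.543460858488184
Rout [ 0.7119 -0.0931  0.214 ] [ 0.8645 -0.0731  0.214 ] 7.497727655996329
stowed handle [0.6254 0.0571 0.147 ] [ 0.6392 -0.039   0.147 ] [0.6323 0.009  0.147 ]
```

Measured:

| Item | Value |
|---|---|
| Knob | (0.6615, -0.034) |
| Hinge | ≈ (0.676, -0.108), so q ≈ 0.08 |
| Rack yaw | ≈ 6.8° |
| slot_home | ≈ (0.764, 0.0225) |

Next I go behind the knob with the fingers shut and push it round.

```bash
python3 -m inch '[35,-13,-35,0,0, 70,-26,-60,0,0, 101,-39,-85,0,0, 101,-39,-120,0,0, 101,-39,-150,0,0, 101,-39,-174,0,0, 101,-39,-174,0,0]'
python3 -m inch '[-15,-2,0,0,0, -30,-5,0,0,0, -43,-9,0,0,0, -56,-15,0,0,0, -72,-17,0,0,0, -87,-19,0,0,0, -93,-36,0,0,0, -100,-56,0,0,0, -103,-73,0,0,0, -105,-88,0,0,0]'
python3 -m inch '[6,-10,0,0,0, 12,-18,0,0,0, 12,-18,0,0,0]'
python3 - <<'E'
from h import *
i,K,W=grab("side");b=i[120:260,300:475]
i2,K,W=grab("scene");a=i2[165:265,250:390]
b=cv2.resize(b,(500,400));a=cv2.resize(a,(280,200));C=np.zeros((400,790,3),np.uint8);C[:,:500]=b;C[:200,505:785]=a;cv2.imwrite("pics/open.png",C)
E
```

```text
t: 2.53
tool_pos: [0.7007, -0.0321, 0.2646]
orientation: [-2.11, -2.313, 0.011]
force: [-0.4, 0.5, -0.8]
opening: 0.0002
gripper_force: 0.0
t: 3.37
tool_pos: [0.5993, -0.1216, 0.2763]
orientation: [2.115, 2.319, 0.003]
force: [0.6, 2.8, -0.6]
opening: 0.0003
gripper_force: 0.8
t: 3.62
tool_pos: [0.6122, -0.1411, 0.2737]
orientation: [2.119, 2.318, 0.0]
force: [0.5, 0.6, -0.7]
opening: 0.0003
gripper_force: 0.0
```

View pics/open.png

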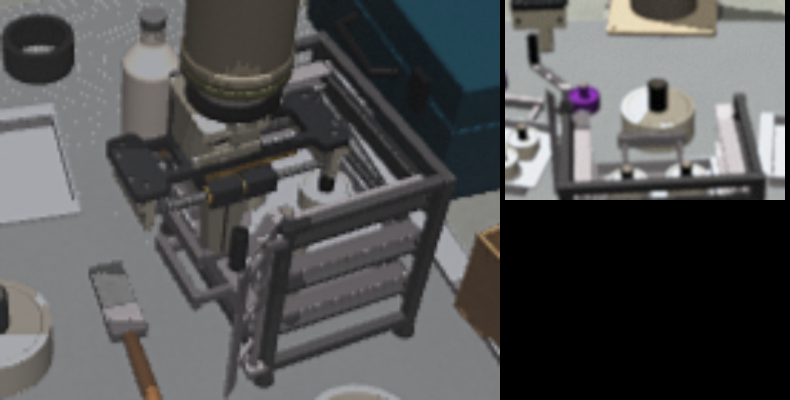

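The bar is open (about 2.1 rad): in the picture the lever points away from the rack and the front is clear. Next, over to the tray handle for a close wrist look.

```bash
python3 -m inch '[0,0,40,0,0, -20,-5,70,-4,30, -50,-30,70,-8,32, -90,-60,70,-12,32, -130,-85,50,-15,32, -170,-110,20,-15,32, -210,-135,-10,-15,32, -242,-159,-40,-15,32, -242,-159,-50,-15,32, -242,-159,-50,-15,32]'
python3 -m inch '[0,0,0,0,32,0,0,0,0,32]'
python3 - <<'E'
from h import *
i,K,W=grab("wrist");cv2.imwrite("pics/w2.png",i);np.savez("w2.npz",i=i,K=K,W=W)
for P in((.3806,-.2434,.037),(.5088,-.2653,.024)):print(proj(K,W,P))
E
```

```text
t: 4.55
tool_pos: [0.3658, -0.2988, 0.2197]
orientation: [-2.401, -2.019, 0.002]
force: [-0.4, 0.6, -0.3]
opening: 0.0296
gripper_force: 0.0
t: 4.72
tool_pos: [0.3689, -0.2984, 0.2229]
orientation: [-2.404, -2.021, -0.0]
force: [-0.0, 0.4, -0.2]
opening: 0.0297
gripper_force: 0.0
[321.65585254 123.65004638]
[437.92883344 122.3138872 ]
```

View pics/w2.png

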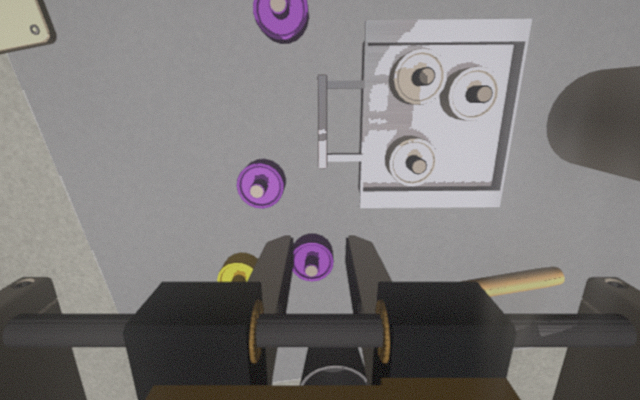

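The handle bar runs from (323,75) to (323,167), and the tray corners are at (367,18), (531,19), (500,207) and (360,206). All three moulds are standing.

Run:
```python
from h import *
np.set_printoptions(precision=4,suppress=True)
A=np.load("w2.npz");k=(A["K"],A["W"]);B=np.load("side0.npz");b=(B["K"],B["W"])
a1,a2=onz(*k,(323,75),.037),onz(*k,(323,167),.037);d=a1-a2
print("handle",a1,a2,(a1+a2)/2,np.linalg.norm(d),np.degrees(np.arctan2(d[1],d[0]))-90)
print("tri",meet(ray(*k,(323,121)),ray(*b,(301.3,312.7))))
P=np.array([onz(*k,p,.024) for p in((367,18),(531,19),(500,207),(360,206))]);print(P,P.mean(0))
d=(P[1]+P[2]-P[0]-P[3])[:2];print(np.degrees(np.arctan2(d[1],d[0])),[np.degrees(np.arctan2(*(P[j]-P[l])[[1,0]]))  for j,l in((0,3),(1,2))])
c=np.radians(-9.6);print(P.mean(0)[:2]-.13*np.array([np.cos(c),np.sin(c)]))
s=robot.read_state();print(s["tool_pos"],s["orientation"],R.from_rotvec(s["orientation"]).as_matrix())
```

```text
handle [ 0.3903 -0.1952  0.037 ] [ 0.374  -0.2906  0.037 ] [ 0.3822 -0.2429  0.037 ] 0.09681035935575641 -9.675813275358266
tri (array([ 0.3811, -0.2419,  0.0219]), np.float64(0.0027442052106872077))
[[ 0.4439 -0.1485  0.024 ]
 [ 0.6086 -0.1782  0.024 ]
 [ 0.5768 -0.3789  0.024 ]
 [ 0.4098 -0.3485  0.024 ]] [ 0.5098 -0.2635  0.024 ]
-10.255026917180077 [np.float64(80.31050731067445), np.float64(80.98334767346286)]
[ 0.3816 -0.2419]
[ 0.3699 -0.2985  0.2241] [2.403  2.0227 0.0009] [[ 0.1706  0.9853  0.0009]
 [ 0.9853 -0.1706 -0.0001]
 [ 0.      0.0009 -1.    ]]
```

```bash
python3 -m inch '[6,28,-20,0,32, 12,56,-50,0,32, 12,56,-90,0,32, 12,56,-125,0,32, 12,56,-150,0,32, 12,56,-175,0,32, 12,56,-195,0,32, 12,56,-208,0,32, 12,56,-216,0,32, 12,56,-216,0,32]'
python3 -m inch '[0,0,0,0,32,0,0,0,0,0,0,0,0,0,0,0,0,0,0,0,0,0,0,0,0,0,0,0,0,0]' 60
```

```text
t: 5.6
tool_pos: [0.3818, -0.2419, 0.0067]
orientation: [-2.401, -2.024, 0.0]
force: [-0.3, -0.1, -0.4]
opening: 0.0298
gripper_force: 0.0
t: 6.1
tool_pos: [0.3817, -0.2433, 0.0082]
orientation: [2.402, 2.022, 0.0]
force: [-0.5, 1.7, 6.3]
opening: 0.0097
gripper_force: 60.0
```

```bash
python3 -m inch '[0,0,2,0,0, 0,0,5,0,0, 0,0,10,0,0, 0,0,18,0,0, 0,0,28,0,0, 0,0,40,0,0, 0,0,52,0,0, 0,0,60,0,0, 0,0,64,0,0, 0,0,64,0,0]'
python3 - <<'E'
from h import *
s=robot.read_state();print(s["tool_pos"],s["orientation"],s["wrist_torque"])
i,K,W=grab("wrist");i2,_,_=grab("side")
C=np.zeros((400,780,3),np.uint8);C[:,:440]=i[:,200:];C[:330,445:775]=cv2.resize(i2[235:355,280:400],(330,330));cv2.imwrite("pics/lift.png",C);np.savez("w3.npz",i=i,K=K,W=W)
E
```

```text
t: 6.93
tool_pos: [0.3819, -0.2435, 0.0728]
orientation: [2.402, 2.022, 0.001]
force: [0.7, -0.2, -5.2]
opening: 0.0095
gripper_force: 60.0
[ 0.38187925 -0.24345076  0.07276356] [2.40164001e+00 2.02166118e+00 6.82063371e-04] [-0.05389897  0.66244189 -0.02361175]
```

View pics/lift.png

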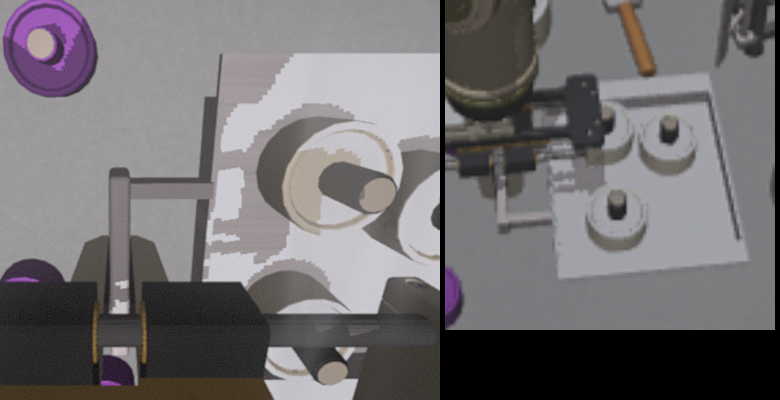

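The tray hangs level and the moulds stand. I'll lift to runner height, then go round to the front of the rack with the yaw turned to +6.8°.

```bash
python3 - <<'E'
from h import *
B=np.load("side0.npz");b=(B["K"],B["W"]);c=np.radians(-9.8);h=np.array([.3818,-.2434])
for sy in(1,-1):
  p=h+.215*np.array([np.cos(c),np.sin(c)])+sy*.102*np.array([-np.sin(c),np.cos(c)])
  print([proj(*b,(*p,z)).round(1).tolist() for z in(.080,.0895,.099)])
E
python3 -m inch '[0,0,2,0,0, 0,0,6,0,0, 0,0,14,0,0, 0,0,26,0,0, 0,0,40,0,0, 0,0,54,0,0, 0,0,68,0,0, 0,0,82,0,0, 0,0,96,0,0, 0,0,106,0,0]'
python3 -m inch '[0,0,5,0,0, 0,0,8,0,0, 0,2,8,0.5,0, -1,6,8,1.5,0, -2,12,8,3,0, -3,20,8,4.5,0, -5,30,8,6,0, -7,42,8,8,0, -9,55,8,10,0, -10,68,8,11.5,0]'
python3 -m inch '[0,13,0,1.5,0, 0,26,0,3,0, 2,40,0,4,0, 4,55,0,5,0, 6,70,0,5.2,0, 10,85,0,5.2,0, 14,100,0,5.2,0, 18,115,0,5.2,0, 22,128,0,5.2,0, 26,138,0,5.2,0]'
python3 -m inch '[4,8,0,0,0, 8,14,0,0,0, 12,18,0,0,0, 16,21,0,0,0, 20,21,0,0,0, 23,21,0,0,0, 24,21,0,0,0, 24,21,0,0,0, 24,21,0,0,0]'
python3 - <<'E'
from h import *
s=robot.read_state();M=R.from_rotvec(s["orientation"]).as_matrix();print(s["tool_pos"],M[:,1],s["force"])
i,K,W=grab("wrist");i2,K2,W2=grab("side");np.savez("w4.npz",i=i,K=K,W=W,i2=i2,K2=K2,W2=W2)
C=np.zeros((400,790,3),np.uint8);C[:,:390]=i[:,250:];C[:,395:]=cv2.resize(i2[105:275,290:458],(395,400));cv2.imwrite("pics/pre.png",C)
E
```

```text
[[375.9, 262.1], [376.1, 260.1], [376.3, 258.1]]
[[390.7, 330.7], [391.1, 328.9], [391.4, 327.1]]
t: 7.87
tool_pos: [0.3816, -0.2431, 0.1793]
orientation: [2.402, 2.022, 0.001]
force: [0.6, -0.4, -4.7]
opening: 0.0092
gripper_force: 60.0
t: 8.7
tool_pos: [0.3707, -0.1732, 0.1852]
orientation: [-2.184, -2.258, -0.0]
force: [1.1, 0.4, -5.6]
opening: 0.0097
gripper_force: 60.0
t: 9.53
tool_pos: [0.3967, -0.0347, 0.1853]
orientation: [-2.08, -2.354, -0.001]
force: [0.2, -0.6, -5.3]
opening: 0.0095
gripper_force: 60.0
t: 10.28
tool_pos: [0.421, -0.0162, 0.1852]
orientation: [-2.085, -2.35, 0.0]
force: [-0.7, 0.6, -5.2]
opening: 0.0093
gripper_force: 60.0
[ 0.42104763 -0.01615934  0.18519391] [ 9.92860279e-01  1.19282273e-01 -4.54082860e-04] [-0.6869015  0.5623816 -5.1961569]
```

View pics/pre.png

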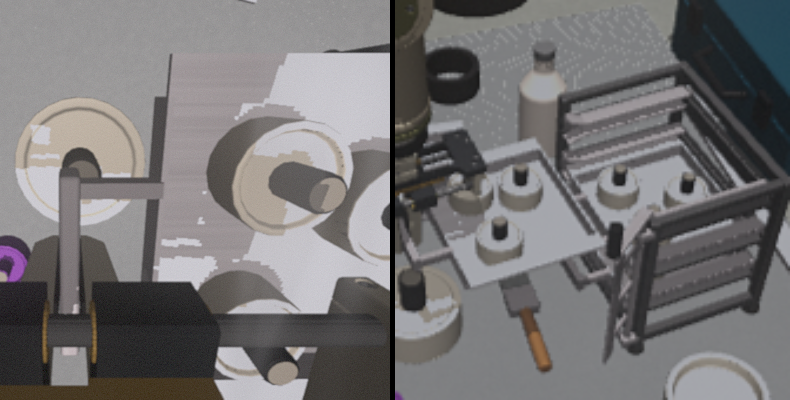

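The tray is in front of the mouth (pre.png: tray (510,210), mouth at about (575,190)) and square to the rack. The rear edge sits slightly low, about 3–7 mm. I'll raise 5 mm and enter slowly, watching the force.

```bash
python3 -m inch '[0,0,3,0,0, 0,0,5,0,0, 4,0.5,5,0,0, 9,1,5,0,0, 15,1.8,5,0,0, 22,2.6,5,0,0, 29,3.5,5,0,0, 35,4.2,5,0,0, 40,4.8,5,0,0, 44,5.3,5,0,0]'
python3 -m inch '[5,0.6,0,0,0, 10,1.2,0,0,0, 15,1.8,0,0,0, 20,2.4,0,0,0]'
python3 -m inch '[5,0.6,0,0,0, 10,1.2,0,0,0, 15,1.8,0,0,0, 20,2.4,0,0,0, 20,2.4,0,0,0]'
python3 - <<'E'
from h import *
s=robot.read_state();M=R.from_rotvec(s["orientation"]).as_matrix();print(s["tool_pos"],s["force"],s["wrist_torque"])
E
```

```text
t: 11.22
tool_pos: [0.4657, -0.0104, 0.1901]
orientation: [-2.084, -2.351, 0.0]
force: [-0.1, -0.2, -4.8]
opening: 0.0097
gripper_force: 60.0
t: 11.55
tool_pos: [0.4856, -0.0081, 0.1903]
orientation: [-2.084, -2.351, 0.0]
force: [-0.8, -1.0, -4.8]
opening: 0.0092
gripper_force: 60.0
t: 11.97
tool_pos: [0.506, -0.0056, 0.1903]
orientation: [2.084, 2.351, 0.001]
force: [0.8, -0.1, -4.7]
opening: 0.0096
gripper_force: 60.0
[ 0.50599778 -0.00561914  0.19032183] [ 0.79557067 -0.14325417 -4.73967021] [-0.14306547  0.60539948 -0.09554103]
```

```bash
python3 -m inch '[6,0.7,0,0,0, 13,1.6,0,0,0, 20,2.4,0,0,0, 27,3.2,0,0,0, 34,4.1,0,0,0, 40,4.8,0,0,0]'
python3 -m inch '[6,0.7,0,0,0, 13,1.6,0,0,0, 20,2.4,0,0,0, 27,3.2,0,0,0, 34,4.1,0,0,0, 40,4.8,0,0,0]'
python3 - <<'E'
from h import *
s=robot.read_state();print(s["tool_pos"],s["force"],s["wrist_torque"])
i,K,W=grab("wrist");i2,K2,W2=grab("side");C=np.zeros((400,790,3),np.uint8);C[:,:390]=i[:,250:];C[:,395:]=cv2.resize(i2[105:275,290:458],(395,400));cv2.imwrite("pics/in.png",C)
E
```

```text
t: 12.47
tool_pos: [0.546, -0.0009, 0.1902]
orientation: [-2.084, -2.351, 0.0]
force: [-0.9, -2.3, -5.0]
opening: 0.0094
gripper_force: 60.0
t: 12.97
tool_pos: [0.5859, 0.0039, 0.1902]
orientation: [-2.084, -2.351, 0.0]
force: [-1.1, -1.8, -4.8]
opening: 0.0098
gripper_force: 60.0
[0.585887   0.00394183 0.19024842] [-1.06064703 -1.79854403 -4.81942235] [-0.30601543  0.70005084 -0.07739616]
```

View pics/in.png

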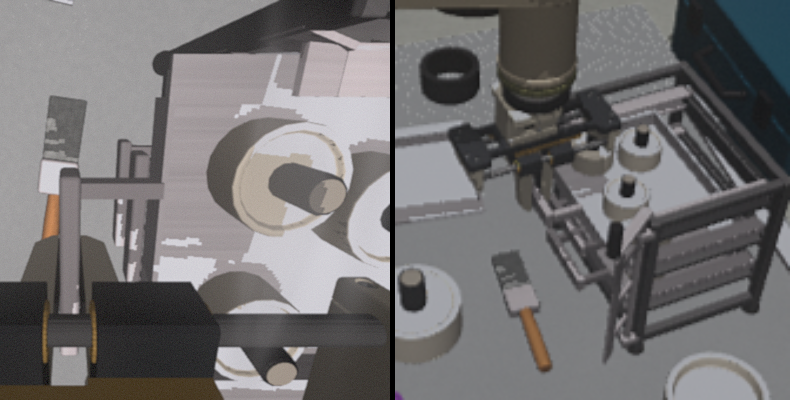

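The flange runs inside the left runner under its upper lip (in.png, about (300,90)) and the moulds stand. I'll go on with a 1 mm shift to the right, lowering onto the runners, until it meets the stop.

```bash
python3 -m inch '[6,-0.3,-1,0,0, 12,0.4,-2,0,0, 18,1.1,-3,0,0, 24,1.9,-4,0,0, 30,2.6,-5,0,0, 35,3.2,-6,0,0, 39,3.7,-6,0,0]'
python3 -m inch '[2,0.2,0,0,0, 4,0.5,0,0,0, 6,0.7,0,0,0, 8,1,0,0,0]'
python3 - <<'E'
from h import *
s=robot.read_state();print(s["tool_pos"],s["force"],s["wrist_torque"])
E
```

```text
t: 13.65
tool_pos: [0.6248, 0.0076, 0.1842]
orientation: [2.084, 2.351, -0.0]
force: [-1.1, -0.4, -3.1]
opening: 0.0092
gripper_force: 60.0
t: 13.98
tool_pos: [0.6323, 0.0086, 0.1845]
orientation: [2.084, 2.351, 0.0]
force: [-1.1, 0.1, -3.6]
opening: 0.01
gripper_force: 60.0
[0.6322722  0.00856614 0.18446092] [-1.13318873  0.05913477 -3.55899652] [-0.21842877  0.51371859 -0.06559969]
```

```bash
python3 -m inch '[1,0.1,-0.5,0,0, 2,0.2,-1,0,0, 3,0.3,-1.5,0,0]'
python3 -m inch '[1,0.1,-0.5,0,0, 2,0.2,-1,0,0, 3,0.3,-1,0,0]'
python3 -m inch '[1,0.1,0,0,0, 2,0.2,0,0,0, 3,0.3,0,0,0]'
```

```text
t: 14.23
tool_pos: [0.6337, 0.0089, 0.1833]
orientation: [-2.082, -2.349, 0.003]
force: [-18.9, -0.6, 8.6]
opening: 0.0096
gripper_force: 60.0
t: 14.48
tool_pos: [0.6337, 0.009, 0.1832]
orientation: [-2.08, -2.346, 0.01]
force: [-38.2, -2.1, 20.4]
opening: 0.0097
gripper_force: 60.0
t: 14.73
tool_pos: [0.6337, 0.0091, 0.1831]
orientation: [-2.077, -2.342, 0.018]
force: [-54.3, -2.7, 28.7]
opening: 0.0098
gripper_force: 60.0
```

The stop is at x = 0.6337, against 0.6335 predicted, and the tray is resting on the runners. I'll relax the push, then open.

```bash
python3 -m inch '[-3,-0.3,1,0,0, -5.5,-0.6,2,0,0, -5.5,-0.6,2,0,0]'
python3 -m inch '[0,0,0,0,4, 0,0,0,0,14, 0,0,0,0,22, 0,0,0,0,33, 0,0,0,0,33, 0,0,0,0,33, 0,0,0,0,33]'
```

```text
t: 14.98
tool_pos: [0.6338, 0.0094, 0.1837]
orientation: [-2.082, -2.349, 0.002]
force: [-9.4, 1.2, -2.0]
opening: 0.0094
gripper_force: 60.0
t: 15.57
tool_pos: [0.6361, 0.0088, 0.1843]
orientation: [2.084, 2.35, 0.001]
force: [1.1, 0.5, -0.9]
opening: 0.0303
gripper_force: 0.0
```

```bash
python3 -m inch '[-1,0,10,0,33, -1,0,25,0,33, -1,0,50,0,33, -1,0,80,0,33, -1,0,110,0,33, -1,0,150,0,33, -1,0,190,0,33, -10,-40,225,0,0, -16,-80,260,0,0, -16,-120,266,0,0]'
python3 -m inch '[0,-35,0,0,0, 0,-59,0,0,0, 0,-59,0,0,0, 0,-59,0,0,0]'
python3 - <<'E'
from h import *
np.set_printoptions(precision=4,suppress=True)
i,K,W=grab("wrist");np.savez("w5.npz",i=i,K=K,W=W)
for n,P in(("knobtop",(.6194,-.157,.305)),("handle+",(.634-.0059,.008+.0497,.212)),("handle-",(.634+.0059,.008-.0497,.212)),("T",(.634,.008,.212))):print(n,proj(K,W,P).round(1))
g=cv2.cvtColor(i,cv2.COLOR_BGR2GRAY)
u,v=proj(K,W,(.6194,-.157,.3)).astype(int)
m=(g<45).astype(np.uint8);n,l,st,c=cv2.connectedComponentsWithStats(m)
for j in range(1,n):
    if 30<st[j,4]<3000 and abs(c[j][0]-u)<70 and abs(c[j][1]-v)<60:print(st[j],c[j].round(1))
u,v=proj(K,W,(.634,.008,.212)).astype(int);print("rows at handle");
for r in(v-10,v-4,v+4,v+10):print(r,u-30,g[r,u-30:u+30].tolist())
s=robot.read_state();print(s["tool_pos"])
E
```

```text
t: 16.4
tool_pos: [0.6204, -0.0916, 0.4488]
orientation: [2.077, 2.349, 0.006]
force: [0.7, -0.7, 0.3]
opening: 0.0152
gripper_force: 0.0
t: 16.73
tool_pos: [0.6203, -0.1525, 0.4431]
orientation: [-2.087, -2.348, -0.0]
force: [-0.4, 0.3, -0.4]
opening: 0.0007
gripper_force: 0.0
knobtop [318.2 189.9]
handle+ [349.8 -24.7]
handle- [347.4  75.2]
T [348.5  27.4]
rows at handle
17 318 [133, 153, 161, 156, 156, 155, 160, 160, 162, 159, 163, 157, 159, 156, 155, 159, 158, 160, 156, 137, 140, 167, 149, 148, 164, 131, 138, 190, 211, 207, 187, 159, 138, 125, 110, 118, 133, 134, 139, 140, 138, 137, 139, 136, 137, 135, 137, 137, 139, 141, 134, 138, 136, 146, 158, 166, 154, 125, 84, 97]
23 318 [144, 157, 158, 159, 158, 154, 159, 160, 156, 158, 160, 159, 159, 157, 159, 155, 160, 160, 155, 137, 144, 161, 139, 151, 160, 114, 141, 199, 210, 188, 141, 136, 133, 128, 117, 126, 144, 141, 143, 144, 140, 144, 143, 141, 140, 140, 144, 127, 92, 69, 70, 75, 116, 156, 168, 172, 151, 106, 78, 114]
31 318 [158, 159, 158, 161, 158, 159, 161, 162, 159, 161, 159, 156, 157, 161, 156, 153, 158, 158, 154, 136, 145, 155, 141, 174, 166, 106, 100, 126, 138, 135, 137, 136, 132, 126, 138, 157, 161, 157, 156, 162, 158, 159, 160, 156, 159, 158, 159, 131, 86, 73, 74, 86, 134, 167, 173, 168, 138, 90, 87, 132]
37 318 [158, 160, 160, 160, 158, 158, 157, 163, 161, 163, 157, 160, 155, 159, 154, 158, 160, 160, 145, 131, 150, 166, 151, 175, 166, 105, 110, 130, 138, 140, 131, 133, 134, 125, 133, 156, 160, 161, 160, 161, 160, 159, 160, 159, 164, 161, 150, 121, 74, 72, 78, 100, 141, 170, 172, 152, 126, 86, 107, 148]
[ 0.6205 -0.1512  0.4431]
```

The handle bar is at column 348.5, exactly where predicted for home. Now the knob with a looser threshold.

Run:
```python
from h import *
A=np.load("w5.npz");i=A["i"];K,W=A["K"],A["W"];g=cv2.cvtColor(i,cv2.COLOR_BGR2GRAY)
for th in(40,52,65):
  n,l,st,c=cv2.connectedComponentsWithStats((g<th).astype(np.uint8))
  for j in range(1,n):
    if 40<st[j,4]<4000 and 120<c[j][1]<260 and 230<c[j][0]<420:print(th,st[j],c[j].round(1),onz(K,W,c[j],.29).round(4))
print(g[150:240:6,290:350:3])
```

```text
65 [363 121  16   9  41] [369.3 126.4] [ 0.6621 -0.091   0.29  ]
65 [317 175  12  12  93] [322.2 180.2] [ 0.6228 -0.1505  0.29  ]
[[164 163 161 163 161 164 166 163 164 159 164 159 161 158  78  77  77  80
   81 133]
 [164 163 163 163 165 161 164 162 163 160 166 165 167 161 128  73 111 135
  113 174]
 [163 160 160 162 164 162 165 157 161 165 161 162 163 161 164 133 171 217
  214 214]
 [164 162 159 163 163 160 163 161 161 163 165 162 149 119 166 215 214 215
  210 216]
 [165 162 164 160 159 162 162 160 167 153  86  94 121 138 172 214 215 186
  159 161]
 [162 161 162 160 159 160 164 164 160  55  66  58  57 152 183 163 162 162
  164 166]
 [160 164 161 161 157 166 161 160 145  69  85  86  72  81 164 161 162 166
  164 164]
 [165 164 159 160 163 163 163 162 142  78  86  83  78  80 167 163 161 163
  139 125]
 [162 164 160 163 162 165 162 161 165 163 142 122 154 166 129 101  98  96
   97  98]
 [161 166 166 161 164 160 162 159 160 163 161 165 140  93  94  94  96  97
   98  98]
 [162 161 165 158 161 160 162 161 163 165 159 136  90  92  98  97 100 100
  100  97]
 [159 159 162 164 159 163 165 161 161 159 162 102  88  90  98  95  96  96
   93  98]
 [158 159 162 161 161 160 161 158 160 160 159  96  94  94  95  99  92 100
   95  96]
 [169 165 165 161 160 159 161 162 160 163 160 111  91  92  92  91 106 196
  216 211]
 [162 163 159 163 163 161 158 155 158 162 164 105  91  90 154 216 205 212
  212 214]]
```

The knob is at (0.6235, -0.157). I'll come down on its far side with the fingers shut and sweep it back.

```bash
python3 -m inch '[10,-39,-20,0,0, 10,-39,-55,0,0, 10,-39,-90,0,0, 10,-39,-125,0,0, 10,-39,-155,0,0, 10,-39,-171,0,0, 10,-39,-171,0,0]'
python3 -m inch '[-4,11,0,0,0, -11,25,0,0,0, -20,41,0,0,0, -27,55,0,0,0, -27,67,0,0,0, -30,86,0,0,0, -33,104,0,0,0, -33,118,0,0,0, -30,140,0,0,0, -22,144,0,0,0]'
python3 -m inch '[8,4,0,0,0, 16,7,0,0,0, 24,8,0,0,0, 28,8,0,0,0]'
```

```text
t: 17.37
tool_pos: [0.6286, -0.1874, 0.2661]
orientation: [-2.076, -2.347, 0.004]
force: [-0.4, 0.3, -1.0]
opening: 0.0002
gripper_force: 0.0
t: 18.2
tool_pos: [0.6081, -0.0414, 0.2738]
orientation: [-2.079, -2.353, -0.004]
force: [-18.3, 18.2, 10.7]
opening: 0.0004
gripper_force: 13.2
t: 18.53
tool_pos: [0.6349, -0.025, 0.274]
orientation: [-2.061, -2.351, -0.015]
force: [-21.7, 50.4, 14.7]
opening: 0.0004
gripper_force: 26.7
```

A 50 N sideways force: the block is pressing the knob radially, from outside its arc. Back off and locate the knob again.

```bash
python3 -m inch '[-4,10,0,0,0, -15,20,0,0,0, -30,25,0,0,0, -30,25,40,0,0, -30,25,80,0,0, -25,-15,120,0,0, -16,-50,160,0,0, -16,-90,170,0,0, -16,-116,170,0,0, -16,-116,170,0,0]'
python3 - <<'E'
from h import *
i,K,W=grab("wrist");np.savez("w6.npz",i=i,K=K,W=W);i2,K2,W2=grab("side");np.savez("s6.npz",i=i2,K=K2,W=W2);g=cv2.cvtColor(i,cv2.COLOR_BGR2GRAY)
for th in(65,95):
  n,l,st,c=cv2.connectedComponentsWithStats((g<th).astype(np.uint8))
  for j in range(1,n):
    if 40<st[j,4]<4000 and 40<c[j][1]<260 and 230<c[j][0]<480:print(th,st[j],c[j].round(1),onz(K,W,c[j],.29).round(4))
H=np.array([.676,-.108])
for p in range(90,231,10):
  a=np.radians(p);P=H+.075*np.array([np.cos(a),np.sin(a)]);u=proj(K,W,(*P,.305));w=proj(K,W,(*P,.28));q=proj(K2,W2,(*P,.29));print(p,P.round(3),u.round(),[int(g[int(t[1]),int(t[0])]) if 0<=t[1]<400 else None for t in(u,w)],i2[int(q[1]),int(q[0])].tolist())
print(robot.read_state()["tool_pos"],proj(K,W,(.634,.008,.212)))
E
```

```text
t: 19.37
tool_pos: [0.6211, -0.1593, 0.4454]
orientation: [2.085, 2.342, 0.001]
force: [0.1, -0.4, 0.1]
opening: 0.0007
gripper_force: 0.0
65 [357  50  20  20 239] [366.6  60.1] [ 0.6517 -0.0392  0.29  ]
95 [352   3  27  68 605] [366.8  44.8] [ 0.6498 -0.0264  0.29  ]
95 [230  11  24  57 267] [245.8  44.6] [ 0.5396 -0.0391  0.29  ]
95 [405  48  18  39 147] [410.1  70.2] [ 0.6937 -0.043   0.29  ]
95 [427  54  13  16 103] [431.2  62.9] [ 0.7119 -0.0345  0.29  ]
95 [300  58   6  37 103] [301.6  73.2] [ 0.5928 -0.0575  0.29  ]
95 [378  63   4  34  66] [379.8  79.3] [ 0.6668 -0.0543  0.29  ]
95 [350  85  14  16 145] [356.8  92.6] [ 0.647  -0.0686  0.29  ]
95 [354 116  15  14  93] [361.1 122. ] [ 0.6553 -0.0953  0.29  ]
95 [ 383  122  123   17 1034] [433.  127.3] [ 0.7269 -0.0922  0.29  ]
95 [364 194  19  30  79] [373.1 209.1] [ 0.6824 -0.184   0.29  ]
90 [ 0.676 -0.033] [397.  54.] [172, 163] [176, 170, 168]
100 [ 0.663 -0.034] [383.  54.] [89, 66] [29, 27, 28]
110 [ 0.65  -0.038] [368.  56.] [61, 61] [27, 27, 28]
120 [ 0.639 -0.043] [354.  61.] [134, 118] [176, 170, 168]
130 [ 0.628 -0.051] [341.  69.] [137, 99] [63, 62, 63]
140 [ 0.619 -0.06 ] [329.  78.] [160, 161] [112, 109, 112]
150 [ 0.611 -0.07 ] [319.  90.] [167, 159] [122, 118, 118]
160 [ 0.606 -0.082] [312. 103.] [162, 164] [102, 99, 104]
170 [ 0.602 -0.095] [307. 116.] [161, 159] [88, 86, 88]
180 [ 0.601 -0.108] [304. 130.] [167, 159] [59, 58, 59]
190 [ 0.602 -0.121] [304. 144.] [161, 164] [65, 63, 66]
200 [ 0.606 -0.134] [306. 157.] [163, 165] [119, 116, 119]
210 [ 0.611 -0.146] [310. 170.] [165, 163] [67, 69, 71]
220 [ 0.619 -0.156] [317. 181.] [159, 165] [57, 56, 58]
230 [ 0.628 -0.165] [325. 191.] [164, 162] [117, 114, 118]
[ 0.62102941 -0.15570624  0.44280982] [347.5444982   19.86461494]
```

The knob is now at (0.650, -0.038), q ≈ 0.23. It needs a straight +x push with the block centred slightly inside the knob's line.

```bash
python3 -m inch '[-26,35,-10,0,0, -26,75,-30,0,0, -26,114,-60,0,0, -26,114,-95,0,0, -26,114,-130,0,0, -26,114,-160,0,0, -26,114,-171,0,0, -26,114,-171,0,0, -16,114,-171,0,0, -6,115,-171,0,0]'
python3 -m inch '[6,0,0,0,0, 10,0.5,0,0,0, 14,1,0,0,0]'
python3 -m inch '[4,1,0,0,0, 8,2,0,0,0, 8,2,0,0,0]'
```

```text
t: 20.3
tool_pos: [0.6156, -0.0386, 0.2738]
orientation: [2.082, 2.349, 0.003]
force: [0.1, -0.4, 0.1]
opening: 0.0006
gripper_force: 0.0
t: 20.55
tool_pos: [0.6295, -0.038, 0.2724]
orientation: [2.083, 2.35, 0.002]
force: [-0.7, 0.8, 0.8]
opening: 0.0002
gripper_force: 0.5
t: 20.8
tool_pos: [0.6371, -0.036, 0.2708]
orientation: [2.084, 2.351, 0.0]
force: [0.4, -0.1, -0.2]
opening: 0.0007
gripper_force: 0.0
```

Moving freely with light force. Continue in small steps to the stop.

```bash
python3 -m inch '[2,0.5,0,0,0, 4,1,0,0,0, 4,1,0,0,0]'
python3 -m inch '[1.5,0,0,0,0, 3,0,0,0,0, 3,0,0,0,0]'
python3 -m inch '[1,0,0,0,0, 2,0,0,0,0, 2,0,0,0,0]'
```

```text
t: 21.05
tool_pos: [0.6407, -0.0351, 0.2706]
orientation: [-2.084, -2.351, -0.0]
force: [-0.3, -0.0, -0.9]
opening: 0.0004
gripper_force: 0.1
t: 21.3
tool_pos: [0.6437, -0.0352, 0.2707]
orientation: [-2.084, -2.351, 0.0]
force: [-0.6, -0.3, 0.2]
opening: 0.0003
gripper_force: 0.2
t: 21.55
tool_pos: [0.6457, -0.0352, 0.2707]
orientation: [2.084, 2.351, 0.0]
force: [-1.0, 0.9, -0.2]
opening: 0.0006
gripper_force: 0.2
```

```bash
python3 -m inch '[1,0,0,0,0, 2,0,0,0,0, 2,0,0,0,0]'
python3 -m inch '[1,0,0,0,0, 2,0,0,0,0, 2,0,0,0,0]'
python3 -m inch '[1,0,0,0,0, 2,0,0,0,0, 2,0,0,0,0]'
```

```text
t: 21.8
tool_pos: [0.6478, -0.0351, 0.2707]
orientation: [2.084, 2.351, 0.0]
force: [0.1, 0.0, -0.2]
opening: 0.0007
gripper_force: 0.2
t: 22.05
tool_pos: [0.6484, -0.0351, 0.2707]
orientation: [-2.083, -2.349, 0.003]
force: [-8.7, 0.9, 2.3]
opening: 0.0002
gripper_force: 4.4
t: 22.3
tool_pos: [0.6486, -0.0351, 0.2707]
orientation: [-2.081, -2.347, 0.007]
force: [-19.4, 0.8, 7.0]
opening: 0.0006
gripper_force: 10.0
```

Stop reached. Retreat to the same viewpoint and check the knob, the tray handle and the moulds.

```bash
python3 -m inch '[-6,0,0,0,0, -20,0,0,0,0, -35,0,10,0,0, -35,0,45,0,0, -35,0,85,0,0, -35,-25,125,0,0, -30,-60,160,0,0, -28,-95,172,0,0, -28,-117,172,0,0, -28,-117,172,0,0]'
python3 - <<'E'
from h import *
i,K,W=grab("wrist");g=cv2.cvtColor(i,cv2.COLOR_BGR2GRAY)
n,l,st,c=cv2.connectedComponentsWithStats((g<65).astype(np.uint8))
for j in range(1,n):
    if 40<st[j,4]<4000 and 10<c[j][1]<200 and 230<c[j][0]<480:
        P=onz(K,W,c[j],.29);d=P[:2]-[.676,-.108];print(st[j],c[j].round(1),P.round(4),"q",np.arctan2(d[1],d[0])-np.radians(96.8))
i0=np.load("side0.npz")["i"];i2,K2,W2=grab("side");i3,K3,W3=grab("scene")
d=cv2.absdiff(i2,i0).max(2);cs,_=cv2.findContours(cv2.morphologyEx((d>45).astype(np.uint8),cv2.MORPH_OPEN,np.ones((3,3))),0,2)
print([cv2.boundingRect(x) for x in cs if cv2.contourArea(x)>15])
g2=cv2.cvtColor(i2,cv2.COLOR_BGR2GRAY)
h=(.634,.008);c_,s_=np.cos(.119),np.sin(.119)
# mould tubes on the tray, side view: dark blobs over the rack
n,l,st,c=cv2.connectedComponentsWithStats((g2<60).astype(np.uint8))
for j in range(1,n):
    if 8<st[j,4]<150 and 355<c[j][0]<440 and 140<c[j][1]<215:
        P=onz(K2,W2,c[j],.22);e=P[:2]-[.7631,.0234];print(st[j],"rel tray",np.array([e[0]*c_+e[1]*s_,-e[0]*s_+e[1]*c_]).round(3))
cv2.imwrite("pics/end.png",np.hstack([i2[105:275,290:458],i3[145:315,240:400]]))
print(robot.read_state()["tool_pos"])
E
```

```text
t: 23.13
tool_pos: [0.6238, -0.1578, 0.4446]
orientation: [2.087, 2.342, -0.0]
force: [0.6, 0.0, -0.5]
opening: 0.0004
gripper_force: 0.0
[374  49  22  20 202] [383.2  60.2] [ 0.6695 -0.036   0.29  ] q -0.02850589029445727
[(339, 322, 7, 5), (357, 294, 6, 5), (335, 291, 6, 5), (96, 250, 26, 23), (182, 248, 12, 25), (80, 229, 27, 19), (51, 223, 21, 7), (89, 213, 22, 7), (103, 207, 18, 6), (374, 191, 6, 5), (125, 187, 22, 24), (388, 183, 16, 11), (400, 179, 7, 7), (49, 179, 12, 34), (10, 179, 41, 50), (151, 178, 21, 43), (58, 178, 23, 30), (370, 164, 12, 6), (63, 164, 9, 11), (383, 159, 8, 17), (392, 157, 43, 31), (382, 146, 16, 8), (356, 135, 6, 8), (0, 116, 5, 12), (188, 114, 37, 28), (434, 112, 8, 13), (14, 104, 38, 40), (174, 95, 10, 14), (127, 85, 23, 14), (13, 85, 9, 9), (96, 83, 79, 99), (182, 82, 6, 9), (43, 80, 7, 5), (8, 76, 8, 9), (86, 57, 79, 43), (345, 45, 80, 94), (292, 35, 58, 25), (0, 7, 61, 69), (273, 0, 16, 55), (46, 0, 232, 85)]
[359 142  23  31 119] rel tray [-0.084  0.098]
[406 158   6   7  29] rel tray [0.025 0.02 ]
[356 174   7  15  33] rel tray [-0.148 -0.001]
[401 179   6   7  32] rel tray [-0.034 -0.053]
[364 186   6  11  24] rel tray [-0.145 -0.045]
[356 191  13  22  48] rel tray [-0.175 -0.075]
[429 209  11   4  16] rel tray [-0.012 -0.181]
[ 0.62363836 -0.15214961  0.44211149]
```

Run:
```python
from h import *
i,K,W=grab("wrist");g=cv2.cvtColor(i,cv2.COLOR_BGR2GRAY)
u=proj(K,W,(.634,.008,.212));print(u)
for y in(-.02,-.03,-.036):
    # bar points along handle, offset y from its middle
    p=proj(K,W,(.634-y*.118,.008+y*.993,.212));r,c=int(p[1]),int(p[0]);print(p.round(1),c-14,g[r,c-14:c+15].tolist())
```

```text
[345.9362878  27.3359884]
[345.5  47. ] 331 [162, 164, 161, 148, 129, 147, 147, 113, 100, 87, 103, 130, 141, 137, 138, 138, 132, 127, 138, 156, 161, 167, 165, 164, 163, 159, 165, 164, 160]
[345.2  56.5] 331 [159, 163, 159, 144, 109, 112, 110, 105, 111, 99, 116, 133, 139, 140, 134, 136, 130, 122, 137, 163, 162, 157, 160, 159, 163, 158, 161, 159, 163]
[345.1  62.2] 331 [160, 158, 159, 141, 120, 109, 100, 108, 110, 100, 114, 139, 143, 137, 138, 134, 127, 117, 125, 140, 147, 148, 147, 148, 142, 145, 142, 147, 144]
```

The handle is still at home (column 345, as predicted), the bar is closed and the arm is clear. I'm handing in.

```bash
python3 -c "
from plant import job
print(job.close_job())"
```

```text
the job is handed in; nothing more can be done
None
```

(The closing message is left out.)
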